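Open the bench clamp to make room beside the organizer

ROBOT

A 6-joint arm with a two-finger parallel gripper is mounted at the origin on the work surface. World frame = base frame: x ahead of the robot, y to its left, z up, the work surface at z = 0. Lengths are in m, angles in rad, forces in N, time in s.
With the tool pointing down it reaches from about 0.25 to 0.775 m from the base axis. Payload 4 kg.
Tool frame: the origin (TCP) lies at the very end of the fingers, on their centre line; the grasp point (between the pads) lies 19 mm behind it; y points along the fingers, z is the direction in which the jaws open and shut, and the axes are right-handed (so a half turn about y gives the same grasp; the last joint's range is limited). The gripper opens to 94 mm and grips with 3 to 60 N. Pads are 16 mm wide; open, the fingers measure 119 mm over their backs; the gripper's body (75 mm by 177 mm) begins 78 mm behind the grasp point.
Start: joints at [-1.316, 0.087, 1.371, -0, 1.684, -0.103], TCP at [0.193, -0.515, 0.206] pointing down, gripper open.
Joint ranges: [-3.1, 3.1], [-0.76, 2.03], [0.27, 2.55], [-1.08, 4.22], [0.17, 2.65], [-2.57, 2.57]. Speed limits (rad/s): [2.79, 2.79, 3.14, 3.14, 3.14, 3.14].

INTERFACE

Orientations are given as a unit quaternion [x, y, z, w].
In Python, from plant import read_state, get_image, calibration, sign_off gives the robot as it stands. The module is installed in compiled form; this text tells all that it offers.
- The arm moves only by the tool move_arm, never from a script. Its argument "commands" is a list of rows, each an object with "xyz": the shift along the tool's x, y, z in m, a list of three; "rotation": the turn, a rotation vector about the tool's x, y, z in degrees, a list of three; "grip": the finger opening in m, from 0 to 0.094. A call has 1 to 20 rows; each row shifts and turns the commanded pose from where the row before left it, along the tool's axes as they then stand; what a row does not reach is not made up. A row lasts 1/10 s, in which the tool goes at most 50 mm and 8.59 degrees, less where a joint would pass 70% of its speed; a pose out of reach is approached as far as the arm can. A call with a gripper value outside its range is refused whole. The fingers move at their own pace and stop on an object; the grip force is fixed at half the most. Time passes only in rows, so rows that do not move let the fingers close. It gives the time, the measured TCP pose, the force and the opening at its end, in the units of the state.
- read_state(): the state, without advancing time (a new reading comes with each control period).
- get_image(name): name is "scene" or "top" or "wrist"; returns the picture (420x560x3 uint8, blue, green, red); there is no depth.
- calibration(name): a dict with "mtx" (3x3 intrinsics, pixels), "xyz" and "orientation" of the camera in the world. Camera axes: x right, y up, looking along -z (the intrinsics and any distortion apply to the point x, -y, -z); pixel columns grow to the right and rows downward; lengths in m; the calibration is good to about 2 mm. A picture is of the moment at which its call begins: read the wrist's pose just before it. calibration takes no time and is no camera call; for the wrist camera it gives the pose at the moment of the call.
- sign_off(): hands the job in, once; it reports no verdict.
The state is a dict: "time_s": time; "joints": joint angles; "joint_vel": joint speeds; "joint_efforts": joint torques, N m; "position": TCP position; "eef_rot": TCP orientation; "force": force on the tool from outside, world axes, zero at the start; "moment": the same for the moment, N m; "width": opening from 0.0 (shut) to 1.0 (fully open).
Only numpy, scipy, OpenCV 4.12 (cv2) and the standard library are available. Lean on these libraries where they do the work, as an engineer would, in place of code of your own. Each camera call takes 0.05 s, during which the arm holds its last target.

TASK

Make room beside the round organizer for the nail jar: press down the release on top of the bench clamp's sliding jaw with a fingertip and, keeping it pressed, push the jaw back along its bar, away from the organizer, all the way to the end stop. Then let the release spring up. Leave the organizer and everything else on the bench standing where it is; nothing is to be picked up.

Things in the scene. Friction and masses are not known exactly. Their poses are not given: they have to be found in the camera images.
- clamp: Bench clamp screwed flat to the table: steel bar 24 mm wide, top at z = 20 mm, along its own x axis from x = -195 to +93 mm; z up. Origin on the table under the bar's centre line. At the -x end a fixed grey jaw, 14 mm thick, 40 mm tall (inner face x = -180 mm), reaches to y = +87 mm. The black sliding jaw rides on the bar and opens, away from the fixed jaw, along +x.
- end_stop (a point): Middle of the inner face of the grey end stop block at the +x end of the bar (clamp x = 93 mm), at z = 20 mm. The block is 20 mm thick, 50 mm wide, 36 mm tall; the sliding jaw's housing touches this face when fully back.
- jaw_body (a point): Centre of the top of the sliding jaw's black housing, z = 40 mm, at clamp x = -60 mm + travel; axes as the clamp's. Housing 66 mm long (x), 52 mm wide, flat top. At its closed (-x) end an arm 12 mm thick and 40 mm tall reaches to y = +85 mm. On top sit the release pad and, behind it, the lip.
- jaw (a joint): Travel of the sliding jaw along the clamp's +x, in m: 0 most closed, 0.120 fully back. With the release up a ratchet stops it from moving back (it may give up to 8 mm, to the next tooth). With the release held down it slides freely, with about 4 N of friction plus 6 N per m/s, and stays where it is left.
- release (a joint): Downward travel of the release, in m: 0 up, 0.007 fully down. Sprung: about 2 N at first, 5 N fully down; comes up when let go. The ratchet is free once it is more than about 0.003 down; keep it 0.005 to 0.007 down while the jaw moves. Untouched, it may rest up to 0.003 down, on a tooth.
- release_top (a point): Centre of the top of the release: a flat ribbed aluminium pad, 36 mm (along the bar) by 44 mm, on top of the sliding jaw. Top at z = 50 mm when up, 43 mm fully down (still 3 mm proud of the housing). Rides with the jaw and moves down with the release; 4 mm to the closed (-x) side of the housing's centre.
- jaw_lip (a point): Middle of the face of the upright thumb lip fixed on the sliding jaw, at z = 60 mm. Black wall 48 mm wide, 14 mm thick, up to z = 76 mm. The face looks to the clamp's -x, across the pad, 22 mm from the pad's centre: a fingertip holding the pad down can push this face towards the end stop. Axes as the clamp's.
- organizer: Round grey organizer with a white clip-on lid, 80 mm diameter, 42 mm tall, origin under its centre. Loose, standing between the jaws next to the fixed jaw. Stays there.
- level: Aluminium torpedo level, 230 x 22 x 45 mm, standing on its edge, long side along its x, origin under its centre. Bystander.
- pliers: Steel locking pliers lying flat, 210 mm long (jaws to its +x), 65 mm wide, 18 mm tall, origin under the middle. Bystander, beside the bar.
- jar: Glass jar of finishing nails with steel lid, 66 mm diameter, 80 mm tall, origin under its centre. Bystander, standing beside the open side of the clamp.
- screwdriver: Screwdriver with black handle, 190 mm long along its x, about 30 mm tall. Bystander lying past the end stop.
- tape: Black tape measure, 70 x 36 x 66 mm, origin under its centre. Bystander.
- screw_box: Cardboard box of screws, 75 x 110 x 45 mm, origin under its centre. Bystander.
- tin: Steel tin with paper label, 74 mm diameter, 90 mm tall, origin under its centre. Bystander.

How it is judged:
On the way, in this order (a step that is already met when the one before it is completed fails the run):
1. the release is pressed down at least 4.5 mm, with the jaw not yet back (value of joint release above 0.0045 m and value of joint jaw below 0.09 m), for 0.1 s.
2. the jaw has been pushed back to within 8 mm of the end stop (value of joint jaw above 0.112 m), for 0.1 s.
At the end, for the whole second after the job is handed in: The sliding jaw rests within 8 mm of the end stop (joint above 0.112 m), the release is up again (less than 3.6 mm down), and the organizer and the other loose things are within 20 mm of where they stood (value of joint jaw above 0.112 m and value of joint release below 0.0036 m and velocity of joint jaw below 0.01 m/s and distance of each of organizer, level, pliers, jar, screwdriver, tape, screw_box, tin from where it was at the start of the episode below 0.02 m); the robot touches nothing.
It fails at once if the organizer or another loose thing is moved more than 20 mm from its place (distance of any of organizer, level, pliers, jar, screwdriver, tape, screw_box, tin from where it was at the start of the episode above 0.02 m).
It fails at once if a loose thing is lifted more than 12 mm (height (world z) of any of organizer, level, pliers, jar, screwdriver, tape, screw_box, tin above 0.012 m).
It also fails if it takes over 32 s, if anything falls off the work surface, if the arm or the gripper's body presses on something with over 40 N, if the wrist force passes 120 N, or if a joint passes its speed limit or range.

## Working session

There is one attempt and no reset: what is moved stays moved. The work goes in short steps, Python scripts to look and compute and a tool call to move; the robot and the scene stay as the last step left them, time stands still between calls to the robot, and variables do not carry over. Pictures are saved under pics/ and viewed, and the job is handed in when it is done.

Besides the shell and the picture viewer there is one more tool, called after "Request:" as name([rows], argument=value, ...), one row to a line, values as JSON. move_arm: Moves the arm, as the interface text tells. Its arguments: {"type":"object","properties":{"commands":{"type":"array","items":{"type":"object","properties":{"xyz":{"type":"array","items":{"type":"number"}},"rotation":{"type":"array","items":{"type":"number"}},"grip":{"type":"number"}}}}},"required":["commands"]}

```bash
mkdir -p pics; python3 - <<'E'
from plant import *
import cv2
s=read_state()
print({k:s[k] for k in s})
for n in ("scene","top","wrist"):
    c=calibration(n); print(n,c)
    cv2.imwrite(f"pics/{n}0.png",get_image(n))
E
```

```text
{'time_s': 0.0, 'joints': array([-1.31610419e+00,  8.79382730e-02,  1.37221357e+00,  9.67107173e-06,
        1.68358095e+00, -1.03100050e-01]), 'joint_vel': array([-5.57707418e-04,  1.83119359e-03, -9.50716239e-05, -6.25272083e-04,
       -9.21548479e-04, -3.30557588e-04]), 'joint_efforts': array([ 7.34377008e-04, -3.40180814e+01, -3.02430189e+01,  7.17822346e-02,
        3.29543184e-02, -1.64833932e-04]), 'position': array([ 0.19247828, -0.51465383,  0.20433395]), 'eef_rot': array([-0.12587919,  0.69657614, -0.69506667,  0.12577137]), 'force': array([-0.23702671,  0.27799576,  0.6432264 ]), 'moment': array([-0.03384584,  0.02035758,  0.01772878]), 'width': 1.0008900084538763}
scene {'mtx': array([[386.45016419,   0.        , 277.06382711],
       [  0.        , 386.45016419, 211.71894794],
       [  0.        ,   0.        ,   1.        ]]), 'xyz': array([1.06187231, 0.40628542, 0.77364901]), 'orientation': array([0.17432708, 0.33327442, 0.83082258, 0.41020979])}
top {'mtx': array([[425.36818753,   0.        , 287.67533912],
       [  0.        , 425.36818753, 208.06656788],
       [  0.        ,   0.        ,   1.        ]]), 'xyz': array([0.41378001, 0.02865261, 1.41508385]), 'orientation': array([-0.02449011,  0.0275133 ,  0.71116399, -0.70206056])}
wrist {'mtx': array([[296.38770564,   0.        , 273.71016526],
       [  0.        , 296.38770564, 207.97466338],
       [  0.        ,   0.        ,   1.        ]]), 'xyz': array([ 0.26315961, -0.48828651,  0.38372662]), 'orientation': array([-0.1065555 ,  0.07514737, -0.56546873,  0.81439788])}
```

View pics/scene0.png

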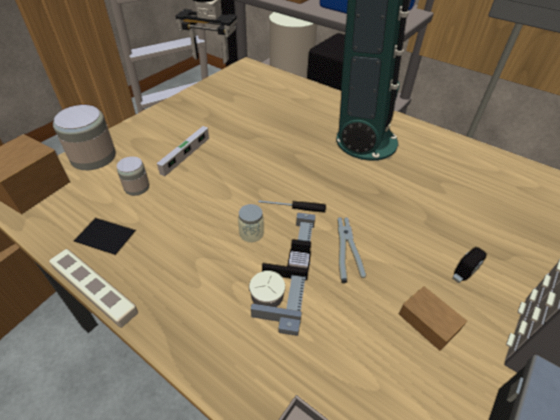

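View pics/top0.png

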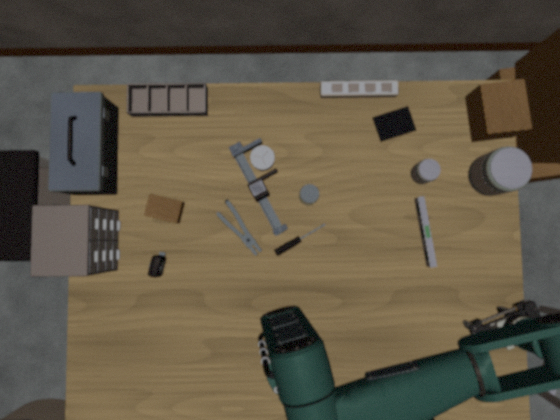

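View pics/wrist0.png

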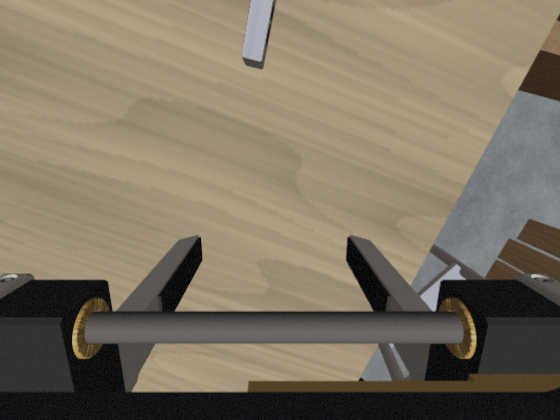

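The scene view shows the clamp at about (300,270), with the end stop at (305,220), the pad at (300,258) and the organizer at (267,288). The top view shows it from (238,150) to (280,228). Next I'll enlarge both.

```bash
cat > h.py <<'E'
from plant import *
import cv2, numpy as np
from scipy.spatial.transform import Rotation as R
def ray(c,u,v):
    K=c["mtx"]; d=np.array([(u-K[0,2])/K[0,0],-(v-K[1,2])/K[1,1],-1.]); return np.array(c["xyz"]),R.from_quat(c["orientation"]).apply(d)
def onz(c,u,v,z):
    o,d=ray(c,u,v); return o+d*(z-o[2])/d[2]
def proj(c,p):
    q=R.from_quat(c["orientation"]).inv().apply(np.array(p)-c["xyz"]); K=c["mtx"]
    return np.array([K[0,0]*q[0]/-q[2]+K[0,2], K[1,1]*q[1]/q[2]+K[1,2]])
E
python3 - <<'E'
from h import *
a=cv2.imread("pics/scene0.png")[195:345,225:375]; cv2.imwrite("pics/s1.png",cv2.resize(a,None,fx=4,fy=4,interpolation=cv2.INTER_CUBIC))
a=cv2.imread("pics/top0.png")[130:260,200:340]; a=cv2.convertScaleAbs(a,alpha=1.5);cv2.imwrite("pics/t1.png",cv2.resize(a,None,fx=4.5,fy=4.5,interpolation=cv2.INTER_CUBIC))
E
```

```text
(no output)
```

View pics/s1.png

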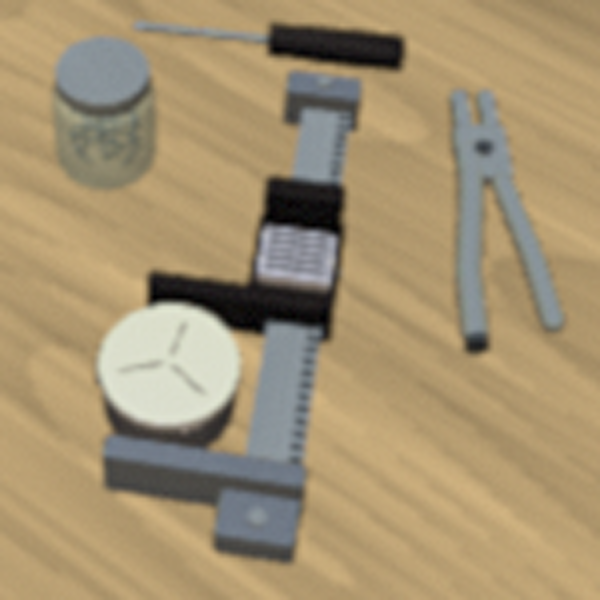

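View pics/t1.png

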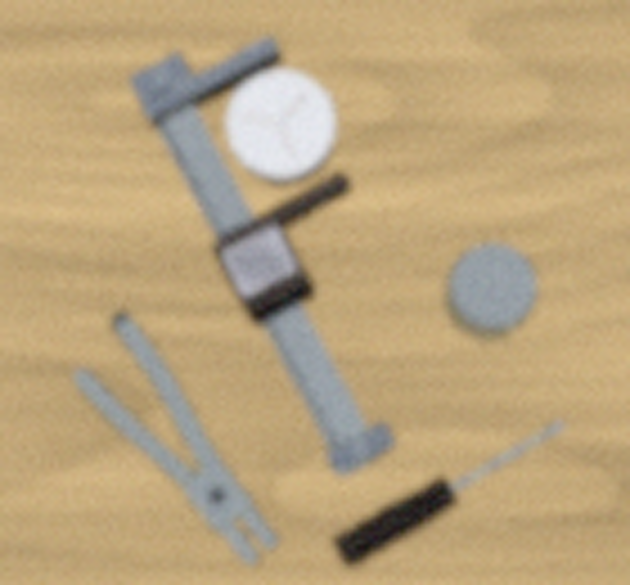

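```bash
python3 - <<'E'
from h import *
for n,f,off,sz,P in (("scene",4,(225,195),None,dict(pad=[(266,226),(338,228),(332,282),(258,277)],estop=[(292,74),(360,79),(357,101),(288,97)],lip=[(269,180),(343,184)],fixj=[(110,438),(302,468)])),
 ("top",4.5,(200,130),None,dict(pad=[(221,262),(273,226),(301,275),(251,297)],estop=[(330,450),(385,425),(393,445),(340,472)],fixj=[(155,118),(275,50)],headblk=[(132,76),(182,52)]))):
    c=calibration(n)
    for k,z in (("pad",.05),("estop",.036),("lip",.076),("fixj",.04),("headblk",.036)):
        if k in P:
            Q=np.array([onz(c,off[0]+(u+.5)/f-.5,off[1]+(v+.5)/f-.5,z)[:2] for u,v in P[k]])
            print(n,k,Q.round(4).tolist(),Q.mean(0).round(4))
# pad mask in both
for n,(x0,y0,x1,y1) in (("scene",(285,248,312,270)),("top",(245,178,270,200))):
    im=cv2.imread(f"pics/{n}0.png").astype(int)[y0:y1,x0:x1]
    m=((im.min(2)>(120 if n=="scene" else 85))&(im.max(2)-im.min(2)<45)).astype(np.uint8)
    nn,l,st,ce=cv2.connectedComponentsWithStats(m)
    c=calibration(n)
    for i in range(1,nn):
        if st[i,4]>20: print(n,st[i],ce[i]+[x0,y0],onz(c,ce[i][0]+x0,ce[i][1]+y0,.05))
E
```

```text
scene pad [[0.5773, 0.0969], [0.5523, 0.1316], [0.5873, 0.1508], [0.6105, 0.115]] [0.5818 0.1236]
scene estop [[0.4532, 0.0299], [0.4292, 0.0681], [0.4471, 0.0775], [0.472, 0.0399]] [0.4504 0.0539]
scene lip [[0.5657, 0.0894], [0.5414, 0.1255]] [0.5536 0.1075]
scene fixj [[0.7393, 0.1105], [0.6912, 0.2024]] [0.7152 0.1564]
top pad [[0.5814, 0.147], [0.607, 0.1095], [0.5713, 0.0898], [0.5559, 0.1257]] [0.5789 0.118 ]
top estop [[0.446, 0.0707], [0.4635, 0.0309], [0.449, 0.0253], [0.4301, 0.0637]] [0.4472 0.0477]
top fixj [[0.6885, 0.1952], [0.7376, 0.1076]] [0.7131 0.1514]
top headblk [[0.7206, 0.2123], [0.7379, 0.1758]] [0.7292 0.194 ]
scene [  4   4  20  15 243] [298.69135802 258.6872428 ] [0.58468148 0.12393307 0.05      ]
top [ 0  0 11  4 27] [248.81481481 178.96296296] [0.61028178 0.14655832 0.05      ]
top [  5   3  16  15 160] [257.1625 187.6375] [0.58172183 0.11979751 0.05      ]
```

```bash
python3 - <<'E'
from h import *
s=read_state(); T=R.from_quat(s["eef_rot"]); M=T.as_matrix(); print(M.round(3))
p=np.array([.583,.1215,.05]); e=np.array([.449,.051,.036])
d=e-p; print(np.linalg.norm(d[:2]),np.degrees(np.arctan2(d[1],d[0])))
t=np.radians(-152.3); X=np.array([np.cos(t),np.sin(t),0]);Y=np.array([-X[1],X[0],0])
for sg in (1,-1):
    G=np.c_[sg*np.cross([0,0,-1.],Y),[0,0,-1.],sg*Y]; print(G.round(3),np.degrees((T.inv()*R.from_matrix(G)).as_rotvec()))
print("shift tool axes", M.T@(p+[0,0,.15]-s["position"]), np.degrees(s["joints"]), np.degrees(np.arctan2(.12,.58)-np.arctan2(-.515,.193)))
print(np.degrees(np.arcsin(M[0,2])))
E
```

```text
[[-0.937 -0.     0.35 ]
 [-0.35   0.002 -0.937]
 [-0.    -1.    -0.002]]
0.15141416710466687 -152.25027142278824
[[-0.885  0.     0.465]
 [-0.465  0.    -0.885]
 [-0.    -1.     0.   ]] [ 0.09543762 -7.20260743 -0.01356636]
[[ 0.885  0.    -0.465]
 [ 0.465  0.     0.885]
 [ 0.    -1.    -0.   ]] [2.04842567e-02 1.72797332e+02 1.44104179e-01]
shift tool axes [-0.58860767  0.00542117 -0.45922696] [-7.54096936e+01  5.02892019e+00  7.86052490e+01 -2.39923026e-03
  9.64621349e+01 -5.90735250e+00] 81.14551714135224
20.49736709889033
```

Request:
move_arm([
  {"xyz":[-0.015,0,-0.012],"grip":0},
  {"xyz":[-0.03,0,-0.0235],"grip":0},
  {"xyz":[-0.03,0,-0.0235],"grip":0},
  {"xyz":[-0.03,0,-0.0235],"grip":0},
  {"xyz":[-0.03,0,-0.0235],"grip":0},
  {"xyz":[-0.03,0,-0.0235],"grip":0},
  {"xyz":[-0.03,0,-0.0235],"grip":0},
  {"xyz":[-0.03,0,-0.0235],"grip":0},
  {"xyz":[-0.03,0,-0.0235],"grip":0},
  {"xyz":[-0.03,0,-0.0235],"grip":0},
  {"xyz":[-0.03,0,-0.0235],"grip":0},
  {"xyz":[-0.03,0,-0.0235],"grip":0},
  {"xyz":[-0.03,0,-0.0235],"grip":0},
  {"xyz":[-0.03,0,-0.0235],"grip":0},
  {"xyz":[-0.03,0,-0.0235],"grip":0},
  {"xyz":[-0.03,0,-0.0235],"grip":0},
  {"xyz":[-0.03,0,-0.0235],"grip":0},
  {"xyz":[-0.03,0,-0.0235],"grip":0},
  {"xyz":[-0.03,0,-0.0235],"grip":0},
  {"xyz":[-0.03,0,-0.0235],"grip":0},
])

```text
$.commands[0]: bad value
```

Request:
move_arm([
  {"xyz":[-0.004,0,-0.0035],"rotation":[0,-7.2,0],"grip":0},
  {"xyz":[0,0,0],"grip":0},
  {"xyz":[0,0,0],"grip":0},
  {"xyz":[0,0,0],"grip":0},
])

```text
$.commands[1]: bad value
```

```bash
python3 - <<'E'
from h import *
s=read_state(); print(s["time_s"],s["position"],R.from_quat(s["eef_rot"]).as_matrix().round(3),s["width"],s["force"],s["joints"])
c=calibration("wrist"); print(c)
cv2.imwrite("pics/w1.png",get_image("wrist"));cv2.imwrite("pics/sc1.png",get_image("scene"))
E
```

```text
0.15 [ 0.19246558 -0.51477017  0.20457396] [[-0.937 -0.     0.35 ]
 [-0.35   0.002 -0.937]
 [-0.    -1.    -0.002]] 0.9979896206402413 [ 0.3688951   0.87507976 -0.02810966] [-1.31614744e+00  8.77712152e-02  1.37192040e+00 -4.18744676e-05
  1.68358186e+00 -1.03102751e-01]
{'mtx': array([[296.38770564,   0.        , 273.71016526],
       [  0.        , 296.38770564, 207.97466338],
       [  0.        ,   0.        ,   1.        ]]), 'xyz': array([ 0.26316573, -0.48830919,  0.38387347]), 'orientation': array([-0.10664764,  0.07503886, -0.56548316,  0.81438581])}
```

View pics/w1.png

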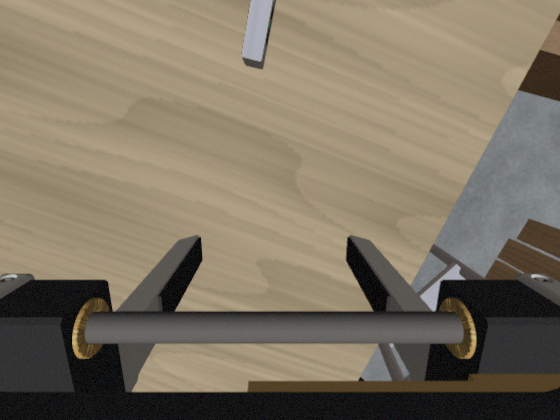

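View pics/sc1.png

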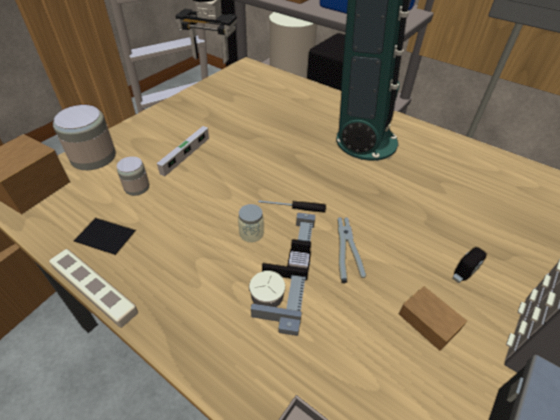

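Both calls were refused because every row needs a rotation, so nothing has moved and the pictures are unchanged. I'll resend with rotations included.

Request:
move_arm([
  {"xyz":[-0.015,0,-0.012],"rotation":[0,0,0],"grip":0},
  {"xyz":[-0.03,0,-0.0235],"rotation":[0,0,0],"grip":0},
  {"xyz":[-0.03,0,-0.0235],"rotation":[0,0,0],"grip":0},
  {"xyz":[-0.03,0,-0.0235],"rotation":[0,0,0],"grip":0},
  {"xyz":[-0.03,0,-0.0235],"rotation":[0,0,0],"grip":0},
  {"xyz":[-0.03,0,-0.0235],"rotation":[0,0,0],"grip":0},
  {"xyz":[-0.03,0,-0.0235],"rotation":[0,0,0],"grip":0},
  {"xyz":[-0.03,0,-0.0235],"rotation":[0,0,0],"grip":0},
  {"xyz":[-0.03,0,-0.0235],"rotation":[0,0,0],"grip":0},
  {"xyz":[-0.03,0,-0.0235],"rotation":[0,0,0],"grip":0},
  {"xyz":[-0.03,0,-0.0235],"rotation":[0,0,0],"grip":0},
  {"xyz":[-0.03,0,-0.0235],"rotation":[0,0,0],"grip":0},
  {"xyz":[-0.03,0,-0.0235],"rotation":[0,0,0],"grip":0},
  {"xyz":[-0.03,0,-0.0235],"rotation":[0,0,0],"grip":0},
  {"xyz":[-0.03,0,-0.0235],"rotation":[0,0,0],"grip":0},
  {"xyz":[-0.03,0,-0.0235],"rotation":[0,0,0],"grip":0},
  {"xyz":[-0.03,0,-0.0235],"rotation":[0,0,0],"grip":0},
  {"xyz":[-0.03,0,-0.0235],"rotation":[0,0,0],"grip":0},
  {"xyz":[-0.03,0,-0.0235],"rotation":[0,0,0],"grip":0},
  {"xyz":[-0.03,0,-0.0235],"rotation":[0,0,0],"grip":0},
])

```text
time_s: 2.25
position: [0.5796, 0.1217, 0.2056]
eef_rot: [-0.126, 0.696, -0.696, 0.126]
force: [0.2, -0.0, 0.6]
width: 0.007
```

Request:
move_arm([
  {"xyz":[-0.004,0,-0.0035],"rotation":[0,-7.2,0],"grip":0},
  {"xyz":[0,0,0],"rotation":[0,0,0],"grip":0},
  {"xyz":[0,0,0],"rotation":[0,0,0],"grip":0},
  {"xyz":[0,0,0],"rotation":[0,0,0],"grip":0},
])

```text
time_s: 2.65
position: [0.5819, 0.1234, 0.2058]
eef_rot: [0.168, -0.687, 0.687, -0.169]
force: [0.3, 0.4, -0.0]
width: 0.004
```

```bash
python3 - <<'E'
from h import *
s=read_state(); print(s["time_s"],s["position"],R.from_quat(s["eef_rot"]).as_matrix().round(3),s["width"],s["force"],s["joints"])
c=calibration("wrist"); print(c)
cv2.imwrite("pics/w2.png",get_image("wrist"));cv2.imwrite("pics/sc2.png",get_image("scene"))
E
```

```text
2.65 [0.58191557 0.12342914 0.20579452] [[-0.886  0.     0.463]
 [-0.463 -0.    -0.886]
 [-0.    -1.     0.   ]] 0.0037692095538187933 [ 0.29014475  0.42152777 -0.03727048] [ 1.13830627e-01  1.87368699e-01  1.25785752e+00 -1.91207354e-04
  1.69620780e+00  1.20342945e+00]
{'mtx': array([[296.38770564,   0.        , 273.71016526],
       [  0.        , 296.38770564, 207.97466338],
       [  0.        ,   0.        ,   1.        ]]), 'xyz': array([0.64868598, 0.15868309, 0.38508466]), 'orientation': array([-0.11161054,  0.06751424, -0.51430255,  0.8476307 ])}
```

View pics/w2.png

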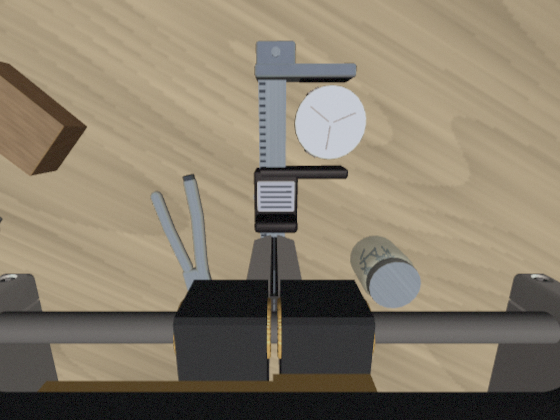

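View pics/sc2.png

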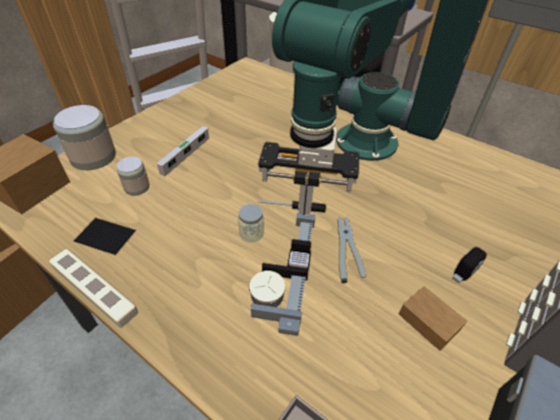

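The wrist view shows the clamp aligned with the tool. The pad spans about (257-295, 179-212), the lip top is at (276,226), and the fingertips are near (275,237). I'll measure these exactly.

```bash
python3 - <<'E'
from h import *
s=read_state(); c=calibration("wrist"); im=cv2.imread("pics/w2.png").astype(int)
x0,y0,x1,y1=250,172,302,220
a=im[y0:y1,x0:x1]; m=((a.min(2)>110)).astype(np.uint8)
m=cv2.morphologyEx(m,cv2.MORPH_CLOSE,np.ones((5,5)))
nn,l,st,ce=cv2.connectedComponentsWithStats(m); i=1+st[1:,4].argmax(); print(st[i]+[x0,y0,0,0,0],ce[i]+[x0,y0])
M=R.from_quat(s["eef_rot"]).as_matrix()
q=cv2.minAreaRect(np.argwhere(l==i)[:,::-1].astype(np.float32)); print(q)
def rel(u,v,z): return (M.T@(onz(c,u,v,z)-s["position"])).round(4)
B=cv2.boxPoints(q)+[x0,y0]
for b in B: print(b,rel(*b,.05))
print("pad c",onz(c,*(ce[i]+[x0,y0]),.05),rel(*(ce[i]+[x0,y0]),.05), rel(*B.mean(0),.05))
print("bar headblk ctr",rel(275.5,55,.04),"bar near",rel(272,160,.02),rel(274,85,.02))
print("tip proj",proj(c,s["position"]))
cv2.imwrite("pics/w2c.png",cv2.resize(im[140:260,215:345].astype(np.uint8),None,fx=4.5,fy=4.5,interpolation=cv2.INTER_CUBIC))
E
```

```text
[ 250  172   52   48 1709] [275.41661791 196.42422469]
((25.499996185302734, 23.499996185302734), (50.99999237060547, 46.99999237060547), 0.0)
[250.         218.99999237] [ 0.0277  0.1559 -0.0284]
[250. 172.] [-0.028   0.1559 -0.0272]
[300.99999237 172.        ] [-0.0279  0.1559  0.0306]
[300.99999237 218.99999237] [0.0278 0.1559 0.0319]
pad c [0.58261703 0.12151156 0.05      ] [0.0004 0.1559 0.0016] [-0.0007  0.1559  0.0017]
bar headblk ctr [-0.1508  0.1659  0.0017] bar near [-0.0384  0.1859 -0.0024] [-1.239e-01  1.859e-01  1.000e-04]
tip proj [274.28688067 248.82961095]
```

View pics/w2c.png

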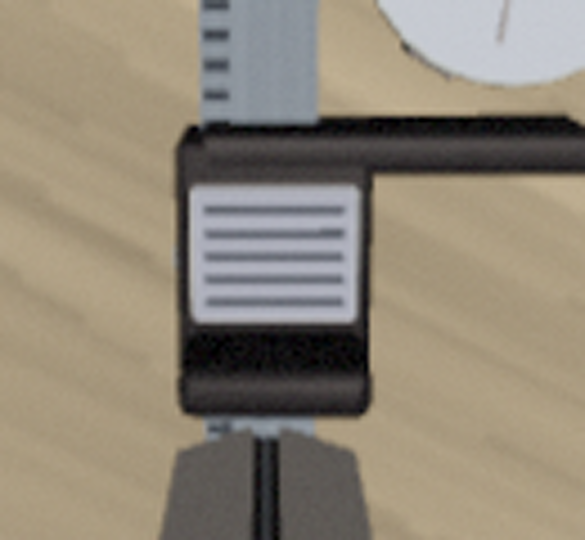

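The crop puts the pad at px (257-295, 181-212) with its centre at (276,196.5). That is within 1 mm of the tool in x and 2 mm off in tool z. I'll descend to just above it.

Request:
move_arm([
  {"xyz":[-0.002,0.015,0.002],"rotation":[0,0,0],"grip":0},
  {"xyz":[0,0.03,0],"rotation":[0,0,0],"grip":0},
  {"xyz":[0,0.03,0],"rotation":[0,0,0],"grip":0},
  {"xyz":[0,0.03,0],"rotation":[0,0,0],"grip":0},
  {"xyz":[0,0.025,0],"rotation":[0,0,0],"grip":0},
  {"xyz":[0,0.015,0],"rotation":[0,0,0],"grip":0},
  {"xyz":[0,0,0],"rotation":[0,0,0],"grip":0},
  {"xyz":[0,0,0],"rotation":[0,0,0],"grip":0},
])

```text
time_s: 3.55
position: [0.5856, 0.1228, 0.0609]
eef_rot: [0.169, -0.687, 0.687, -0.169]
force: [0.4, 0.3, 1.0]
width: 0.006
```

```bash
python3 - <<'E'
from h import *
s=read_state(); print(s["time_s"],s["position"],s["force"])
a=get_image("wrist"); b=get_image("scene")
cv2.imwrite("pics/m3.png",np.hstack([cv2.resize(a[100:320,180:380],(400,440)),cv2.resize(b[190:345,240:380],(400,440))]))
E
```

```text
3.55 [0.58557599 0.12278734 0.06085371] [0.41544332 0.3170555  1.0058929 ]
```

View pics/m3.png

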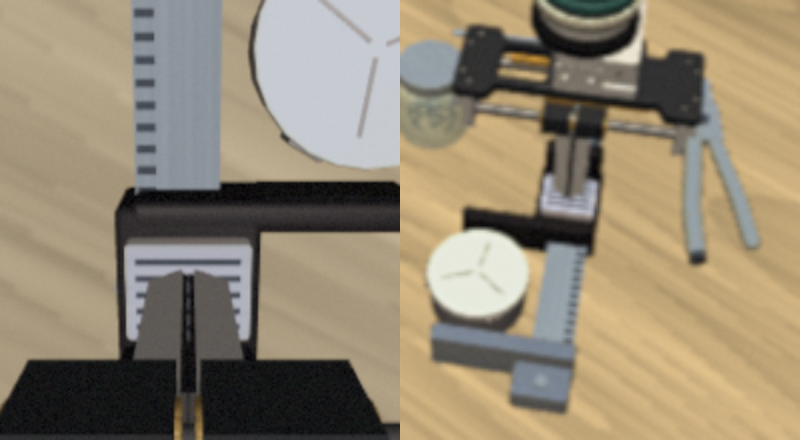

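The fingertips are over the pad, centred across it and about 10 mm above it, clear of the arm and the lip. I'll press in small steps.

Request:
move_arm([
  {"xyz":[0,0.006,0],"rotation":[0,0,0],"grip":0},
  {"xyz":[0,0.004,0],"rotation":[0,0,0],"grip":0},
  {"xyz":[0,0.003,0],"rotation":[0,0,0],"grip":0},
  {"xyz":[0,0,0],"rotation":[0,0,0],"grip":0},
  {"xyz":[0,0,0],"rotation":[0,0,0],"grip":0},
])

```text
time_s: 4.15
position: [0.5855, 0.123, 0.048]
eef_rot: [0.169, -0.686, 0.687, -0.17]
force: [-1.4, -0.5, 2.8]
width: 0.003
```

Request:
move_arm([
  {"xyz":[0,0.002,0],"rotation":[0,0,0],"grip":0},
  {"xyz":[0,0,0],"rotation":[0,0,0],"grip":0},
  {"xyz":[0,0,0],"rotation":[0,0,0],"grip":0},
])

```text
time_s: 4.45
position: [0.5854, 0.123, 0.0458]
eef_rot: [0.169, -0.687, 0.687, -0.17]
force: [-0.2, -0.2, 3.1]
width: 0.002
```

Request:
move_arm([
  {"xyz":[0,0.002,0],"rotation":[0,0,0],"grip":0},
  {"xyz":[0,0,0],"rotation":[0,0,0],"grip":0},
  {"xyz":[0,0,0],"rotation":[0,0,0],"grip":0},
])

```text
time_s: 4.75
position: [0.5854, 0.123, 0.0437]
eef_rot: [0.169, -0.686, 0.687, -0.169]
force: [-1.3, 0.5, 5.1]
width: 0.006
```

Request:
move_arm([
  {"xyz":[0,0.001,0],"rotation":[0,0,0],"grip":0},
  {"xyz":[0,0,0],"rotation":[0,0,0],"grip":0},
  {"xyz":[0,0,0],"rotation":[0,0,0],"grip":0},
])

```text
time_s: 5.05
position: [0.5855, 0.123, 0.0433]
eef_rot: [0.169, -0.686, 0.687, -0.17]
force: [-1.5, -0.1, 7.4]
width: 0.006
```

The pad has bottomed out: z 43.3 mm, with force rising to 7 N. Now I'll push toward the end stop along tool +x.

Request:
move_arm([
  {"xyz":[0.004,0,0],"rotation":[0,0,0],"grip":0},
  {"xyz":[0.004,0,0],"rotation":[0,0,0],"grip":0},
  {"xyz":[0.004,0,0],"rotation":[0,0,0],"grip":0},
  {"xyz":[0.004,0,0],"rotation":[0,0,0],"grip":0},
  {"xyz":[0.004,0,0],"rotation":[0,0,0],"grip":0},
  {"xyz":[0.004,0,0],"rotation":[0,0,0],"grip":0},
  {"xyz":[0.004,0,0],"rotation":[0,0,0],"grip":0},
])

```text
time_s: 5.75
position: [0.5614, 0.1102, 0.0433]
eef_rot: [-0.168, 0.687, -0.687, 0.17]
force: [3.7, 1.8, 5.8]
width: 0.004
```

```bash
python3 - <<'E'
from h import *
s=read_state(); print(s["time_s"],s["position"],s["force"])
a=get_image("wrist"); b=get_image("scene")
cv2.imwrite("pics/m4.png",np.hstack([cv2.resize(a[100:320,180:380],(400,440)),cv2.resize(b[190:345,240:380],(400,440))]))
E
```

```text
5.75 [0.56141854 0.11019925 0.04327258] [3.73133707 1.75524154 5.79781127]
```

View pics/m4.png

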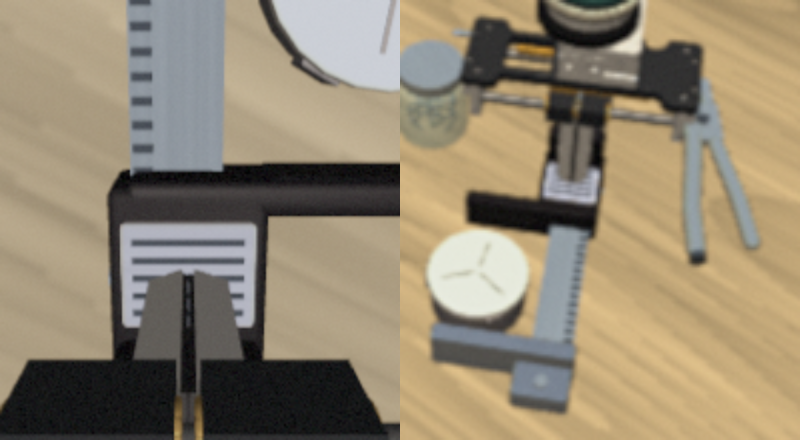

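The jaw is moving, with about 4 N of drag and the release held down; the organizer has not been touched. I'll keep pushing.

Request:
move_arm([
  {"xyz":[0.006,0,0],"rotation":[0,0,0],"grip":0},
  {"xyz":[0.006,0,0],"rotation":[0,0,0],"grip":0},
  {"xyz":[0.006,0,0],"rotation":[0,0,0],"grip":0},
  {"xyz":[0.006,0,0],"rotation":[0,0,0],"grip":0},
  {"xyz":[0.006,0,0],"rotation":[0,0,0],"grip":0},
  {"xyz":[0.006,0,0],"rotation":[0,0,0],"grip":0},
  {"xyz":[0.006,0,0],"rotation":[0,0,0],"grip":0},
  {"xyz":[0.006,0,0],"rotation":[0,0,0],"grip":0},
  {"xyz":[0.006,0,0],"rotation":[0,0,0],"grip":0},
  {"xyz":[0.006,0,0],"rotation":[0,0,0],"grip":0},
  {"xyz":[0.006,0,0],"rotation":[0,0,0],"grip":0},
  {"xyz":[0.006,0,0],"rotation":[0,0,0],"grip":0},
])

```text
time_s: 7.05
position: [0.4976, 0.0767, 0.0432]
eef_rot: [-0.168, 0.687, -0.687, 0.17]
force: [5.0, 2.6, 5.6]
width: 0.007
```

```bash
python3 - <<'E'
from h import *
s=read_state(); print(s["time_s"],s["position"],s["force"])
a=get_image("wrist"); b=get_image("scene")
cv2.imwrite("pics/m5.png",np.hstack([cv2.resize(a[100:320,180:380],(400,440)),cv2.resize(b[190:345,240:380],(400,440))]))
E
```

```text
7.05 [0.49764041 0.07671607 0.04324876] [4.961123  2.5514591 5.6026504]
```

View pics/m5.png

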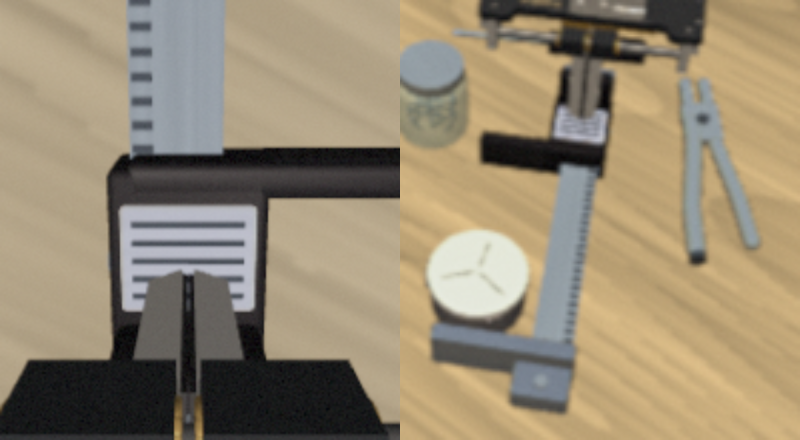

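Request:
move_arm([
  {"xyz":[0.005,0,0],"rotation":[0,0,0],"grip":0},
  {"xyz":[0.005,0,0],"rotation":[0,0,0],"grip":0},
  {"xyz":[0.004,0,0],"rotation":[0,0,0],"grip":0},
  {"xyz":[0.003,0,0],"rotation":[0,0,0],"grip":0},
])

```text
time_s: 7.55
position: [0.4825, 0.0688, 0.0432]
eef_rot: [0.168, -0.687, 0.687, -0.17]
force: [3.2, 2.6, 5.6]
width: 0.004
```

Request:
move_arm([
  {"xyz":[0.003,0,0],"rotation":[0,0,0],"grip":0},
  {"xyz":[0.002,0,0],"rotation":[0,0,0],"grip":0},
])

```text
time_s: 7.75
position: [0.4781, 0.0665, 0.0432]
eef_rot: [0.168, -0.687, 0.687, -0.17]
force: [3.8, 1.9, 5.6]
width: 0.006
```

```bash
python3 - <<'E'
from h import *
s=read_state(); print(s["time_s"],s["position"],s["force"])
a=get_image("wrist"); b=get_image("scene")
cv2.imwrite("pics/m6.png",np.hstack([cv2.resize(a[100:320,180:380],(400,440)),cv2.resize(b[190:345,240:380],(400,440))]))
E
```

```text
7.75 [0.47806242 0.0664526  0.04324263] [3.81906216 1.87661664 5.5808958 ]
```

View pics/m6.png

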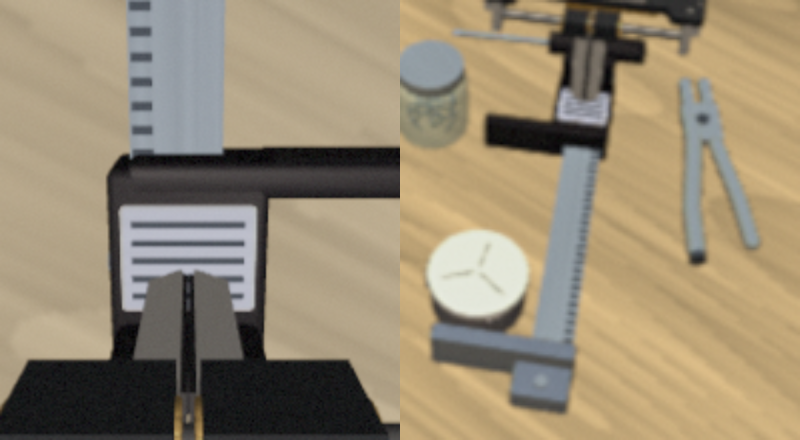

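The jaw is still sliding at about 4 N and has not reached the stop.

Request:
move_arm([
  {"xyz":[0.002,0,0],"rotation":[0,0,0],"grip":0},
  {"xyz":[0.002,0,0],"rotation":[0,0,0],"grip":0},
  {"xyz":[0.001,0,0],"rotation":[0,0,0],"grip":0},
])

```text
time_s: 8.15
position: [0.4774, 0.0661, 0.0434]
eef_rot: [-0.165, 0.687, -0.686, 0.174]
force: [14.4, 7.8, -2.8]
width: 0.007
```

Request:
move_arm([
  {"xyz":[0.002,0,0],"rotation":[0,0,0],"grip":0},
  {"xyz":[0.001,0,0],"rotation":[0,0,0],"grip":0},
])

```text
time_s: 8.35
position: [0.4775, 0.0661, 0.0435]
eef_rot: [-0.162, 0.688, -0.685, 0.176]
force: [22.1, 11.8, -8.5]
width: 0.005
```

Request:
move_arm([
  {"xyz":[0.002,0,0],"rotation":[0,0,0],"grip":0},
  {"xyz":[0.001,0,0],"rotation":[0,0,0],"grip":0},
])

```text
time_s: 8.55
position: [0.4776, 0.0662, 0.0436]
eef_rot: [-0.16, 0.688, -0.685, 0.179]
force: [30.4, 16.4, -14.5]
width: 0.006
```

A hard stop at (0.4775, 0.066) matches the predicted end-stop contact: TCP + 33 mm gives (0.448, 0.051), against (0.449, 0.051) measured. I'll ease off the push, then lift.

Request:
move_arm([
  {"xyz":[-0.004,0,0],"rotation":[0,0,0],"grip":0},
  {"xyz":[-0.004,0,0],"rotation":[0,0,0],"grip":0},
  {"xyz":[0,0,0],"rotation":[0,0,0],"grip":0},
])

```text
time_s: 8.85
position: [0.4774, 0.0661, 0.0432]
eef_rot: [-0.167, 0.687, -0.686, 0.172]
force: [7.5, 2.8, 1.8]
width: 0.002
```

Request:
move_arm([
  {"xyz":[0,-0.004,0],"rotation":[0,0,0],"grip":0},
  {"xyz":[0,-0.005,0],"rotation":[0,0,0],"grip":0},
  {"xyz":[0,-0.005,0],"rotation":[0,0,0],"grip":0},
  {"xyz":[0,-0.005,0],"rotation":[0,0,0],"grip":0},
  {"xyz":[-0.003,-0.01,0],"rotation":[0,0,0],"grip":0},
  {"xyz":[0,-0.02,0],"rotation":[0,0,0],"grip":0},
  {"xyz":[0,-0.03,0],"rotation":[0,0,0],"grip":0},
  {"xyz":[0,-0.03,0],"rotation":[0,0,0],"grip":0},
  {"xyz":[0,-0.02,0],"rotation":[0,0,0],"grip":0},
  {"xyz":[0,0,0],"rotation":[0,0,0],"grip":0},
  {"xyz":[0,0,0],"rotation":[0,0,0],"grip":0},
])

```text
time_s: 9.95
position: [0.4758, 0.0659, 0.1696]
eef_rot: [-0.171, 0.687, -0.686, 0.168]
force: [0.2, -0.1, 0.3]
width: 0.004
```

```bash
python3 - <<'E'
from h import *
s=read_state(); print(s["time_s"],s["position"],s["force"])
c=calibration("wrist"); a=get_image("wrist"); b=get_image("scene"); t=get_image("top")
cv2.imwrite("pics/w7.png",a)
cv2.imwrite("pics/m7.png",np.hstack([cv2.resize(cv2.convertScaleAbs(t[130:260,200:340],alpha=1.5),(400,440)),cv2.resize(b[190:345,240:380],(400,440))]))
d=cv2.absdiff(t,cv2.imread("pics/top0.png")).max(2); 
cv2.imwrite("pics/sc7.png",cv2.absdiff(b,cv2.imread("pics/scene0.png"))*2)
E
```

```text
9.95 [0.47578248 0.06594973 0.1695522 ] [ 0.23255366 -0.14749028  0.3031825 ]
```

View pics/m7.png

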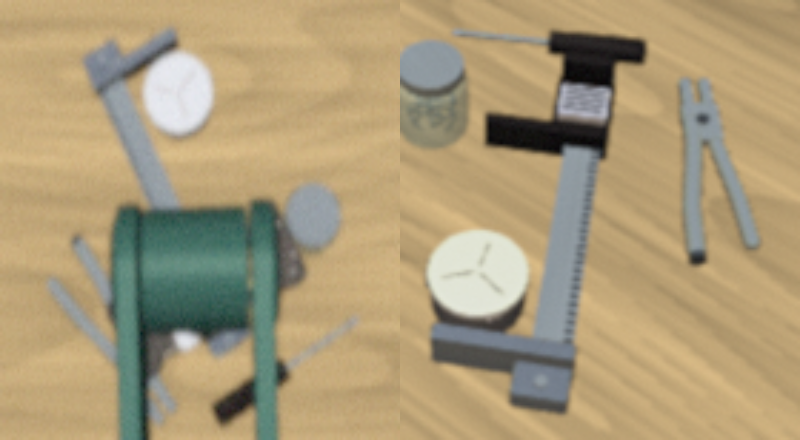

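View pics/w7.png

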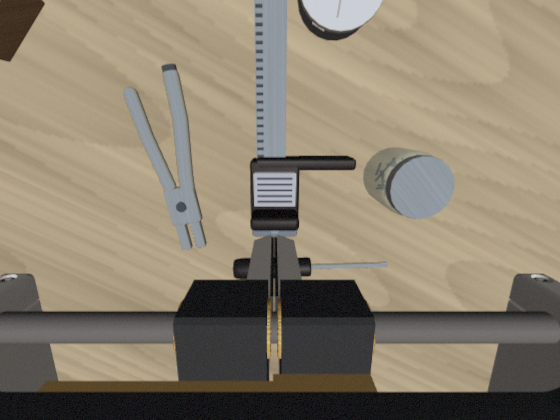

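View pics/sc7.png

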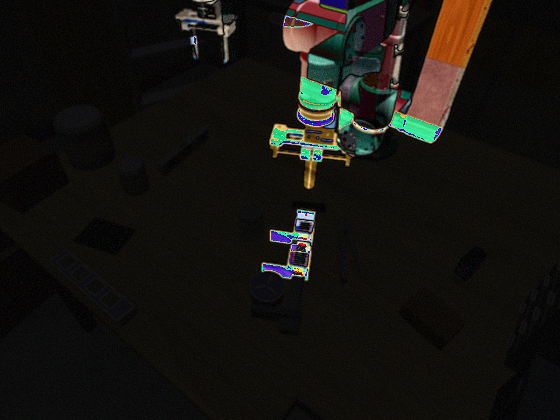

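The scene picture shows the jaw against the end stop. The difference image shows only the jaw and the arm have changed. Last check: pad position and height.

```bash
python3 - <<'E'
from h import *
c=calibration("wrist"); t=np.radians(-152.3); X=np.array([np.cos(t),np.sin(t),0]); p0=np.array([.583,.1215,.05])
p=onz(c,275.5,189,.05); print("wrist pad",p,"moved",(p-p0)@X, "to endstop centre",([.449,.051,.036]-p)@X)
print([onz(c,u,189,z)[:2].round(4) for u in (253.5,298) for z in (.043,.05)])
for z in (.043,.05): print("pad width",z,np.linalg.norm(onz(c,253,189,z)-onz(c,298,189,z)))
a=cv2.imread("pics/w7.png")[145:245,225:365]; cv2.imwrite("pics/w7c.png",cv2.resize(a,None,fx=5,fy=5,interpolation=cv2.INTER_CUBIC))
E
```

```text
wrist pad [0.48969149 0.07206326 0.05      ] moved 0.10559504139443933 to endstop centre 0.04581906868023802
[array([0.4777, 0.0918]), array([0.4792, 0.092 ]), array([0.4994, 0.0505]), array([0.5004, 0.0517])]
pad width 0.043 0.047146189259329424
pad width 0.05 0.04606346463481918
```

View pics/w7c.png

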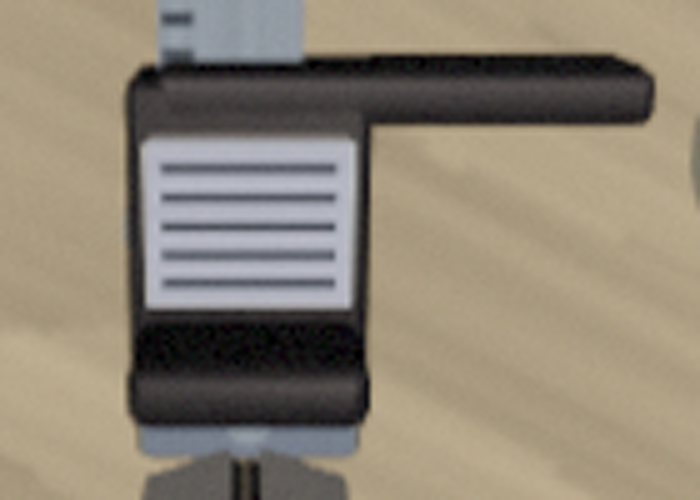

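The pad sits 46 mm from the end stop's centre, against 47 mm expected when fully back. The tool is clear at z = 0.17, so I'm handing in.

```bash
python3 -c "
from plant import *
print(sign_off())"
```

```text
the job is handed in; nothing more can be done
None
```

I pressed the release fully down with the closed fingertips and pushed the jaw back about 105 mm by its lip, until it hit a hard stop. I then eased off, lifted straight clear and handed the job in at about 10 s.

**Release:** I pressed to z = 43.3 mm, where it bottomed out at 5–7 N. It stayed down for the whole push.

**Jaw position:** The last wrist view puts the pad 46 mm from the end stop's centre, against 47 mm expected when fully back. At the stop the push reached about 35 N, which I released before lifting.

**Other things:** Comparing scene pictures from before and after showed no change except the clamp jaw and the arm. The tool ended free in the air at z = 0.17 m with no force on it.

**Not fully confirmed:**
- I did not measure the release springing back up. I only know the finger left it and the pad can be seen on top of the housing.
- In the last top view the arm hid the end stop.
- My first two move calls were refused because the rows had no rotation; nothing moved.

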